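Hang the amber bottle on the long draining peg

ROBOT

A 6-joint arm with a two-finger parallel gripper is mounted at the origin on the work surface. World frame = base frame: x ahead of the robot, y to its left, z up, the work surface at z = 0. Lengths are in m, angles in degrees, forces in N, time in s.
With the tool pointing down it reaches from about 0.375 to 0.9 m from the base axis. Payload 3.1 kg.
Tool frame: the origin (TCP) lies at the very end of the fingers, on their centre line; the grasp point (between the pads) lies 19 mm behind it; z points along the fingers, y is the line along which they close (so a half turn about z gives the same grasp; the last joint's range is limited). The gripper opens to 87 mm and grips with 3 to 60 N. Pads are 19 mm wide; open, the fingers measure 117 mm over their backs; the gripper's body (75 mm by 190 mm) begins 51 mm behind the grasp point.
Start: joints at [-86.832, 30.224, 82.088, -0, 67.689, -10.227], TCP at [0.145, -0.608, 0.223] pointing down, gripper open.
Joint ranges: [-176.69, 176.69], [-43.24, 126.21], [12.49, 139.97], [-82, 262], [0, 151.66], [-163.58, 163.58]. Speed limits (degrees/s): [159.86, 159.86, 180, 180, 180, 180].

INTERFACE

Orientations are given as a 3x3 rotation matrix whose columns are the frame's x, y, z axes.
In Python, from rig import bot gives the robot as it stands.
- The arm moves only by the tool move_arm, never from a script. Its argument "increments" is a list of rows, each an object with "xyz": the shift along the tool's x, y, z in mm, a list of three; "roll": the turn about the tool's z in rad; "grip": the opening in per cent of the stroke, from 0 (shut) to 100 (fully open). A call has 1 to 5 rows; each row shifts and turns the commanded pose from where the row before left it, along the tool's axes as they then stand; what a row does not reach is not made up. A row lasts 1/12 s, in which the tool goes at most 41.7 mm and 7.16 degrees, less where a joint would pass 70% of its speed; a pose out of reach is approached as far as the arm can. A call is refused whole if a number of a shift passes 41.7 or a number of a turn 0.125, either way. A call with a gripper value outside its range is refused whole. The fingers move at their own pace and stop on an object; the grip force is fixed at half the most. Time passes only in rows, so rows that do not move let the fingers close. It gives the time, the measured TCP pose, the force, the opening and the grip force at its end, in the units of the state.
- bot.read_state(): the state, without advancing time (a new reading comes with each control period).
- bot.capture(name): name is "scene" or "top" or "wrist"; returns (picture, depth): 384x512x3 uint8, red, green, blue; 384x512 float32, m along the optical axis (not along the pixel's ray), 0 where there is no reading.
- bot.camera_model(name): a dict with "intrinsics" (3x3 intrinsics, pixels), "rvec" (rotation vector, rad) and "tvec" (3), from world to camera coordinates, as OpenCV has them; the wrist camera has in their place "tool_from_camera" (4x4, takes a point from camera to tool coordinates, whose origin is the TCP and whose axes are the flange's). Camera axes: x right, y down, z forward; pixel columns grow to the right and rows downward; lengths in m; the calibration is good to about 2 mm. A picture is of the moment at which its call begins: read the wrist's pose just before it. camera_model takes no time and is no camera call.
- bot.hand_in(): hands the job in; it is judged then, once.
Trained networks look in the newest picture that a camera, given by its name, has taken for a name from the list of things; names that differ only in an ending like _2 or _b are one class to them, and where a whole thing is asked for, a point or a joint stands for the part that bears it (a point fixed in the world has none). Each returns a list of dicts, best first, with "conf" (0 to 1); they miss things now and then, are a little off and sometimes report something else, mostly with a low value. They report only what shows in the picture. A call takes as long as a camera call.
- bot.spot_in(label, camera): "at" ([x, y, z] in m, in the coordinates of the camera as it stood for that picture, good to about 4 mm: the middle of the surface that is visible of it).
- bot.trace(label, camera): "mask" (384x512 bool, what is visible of it).
The state is a dict: "time_s": time; "joint_positions": joint angles; "qvel": joint speeds; "tau": joint torques, N m; "position": TCP position; "tcp_rot": TCP orientation; "force": force on the tool from outside, world axes, zero at the start; "moment": the same for the moment, N m; "opening": opening from 0.0 (shut) to 1.0 (fully open); "grasp_force": force on a finger pad.
Only numpy, scipy, OpenCV 4.12 (cv2) and the standard library are available. Lean on these libraries where they do the work, as an engineer would, in place of code of your own. Each camera call takes 0.05 s, during which the arm holds its last target. There are 200 camera calls.

TASK

Hang the empty amber glass bottle, mouth-down as it stands, on the longer of the two slanted wooden draining pegs so that it can drain. Lower it gently over the peg all the way, until the inside of its base rests on the tip of the peg, before you let go, and leave the ring dish where it is.

Things in the scene. Friction and masses are not known exactly. Their poses are not given: they have to be found in the camera images.
- bottle_centre (a point): Centre of the empty amber glass bottle (about 110 g), standing mouth-down: 80 mm tall; upper part a 58 mm cylinder from 26 mm above the mouth up to the flat base on top, neck below it 48 mm (40 mm clear inside), walls 4 mm. z runs from mouth to base. The mouth is 40 mm below this point, the inside of the base 35 mm above it. Grip 10 to 20 mm above it, so the gripper clears the top.
- long_peg_tip (a point): Tip of the longer peg: a 12 mm round wooden dowel with a round end, 105 mm long, leaning 20 degrees, on a fixed wooden foot 110 x 80 x 16 mm. Tip 115 mm above the shelf. The point's z is vertical, its axes turn with the foot; the peg leans to the point's -x: from root to tip it runs along (-0.342, 0, 0.940) in these axes.
- short_peg_tip (a point): Tip of the shorter peg, which is not to be used (the bottle's mouth would stand on its foot). Same dowel, foot, lean and axes as the other, but 50 mm long; tip 63 mm above the shelf.
- ring_dish: Small white ceramic ring dish, a bystander beyond the bottle and pegs, 72 mm across, 22 mm high; origin at the centre of its underside. Other bystanders, without poses: a flat nail file, a yellow floss box (22 mm high), an opened folding travel mirror (about 80 mm high).

How it is judged (in metres and radians):
On the way:
1. the bottle, still held by the fingers, has been lowered over the long peg until the tip is within about 20 mm of the inside of its base (z of long_peg_tip in the frame of bottle_centre above 0.015 m and distance between long_peg_tip and bottle_centre below 0.0425 m and contact force between the fingers and bottle above 0.5 N), for 0.1 s.
At the end, for the whole second after the job is handed in: The bottle hangs released and at rest (slower than 30 mm/s) on the long peg, mouth-down (its axis within 40 degrees of vertical), the peg tip inside it and within 7 mm of the inside of its base, anywhere across its width; the ring dish is within 20 mm of where it was (z of long_peg_tip in the frame of bottle_centre above 0.028 m and distance between long_peg_tip and bottle_centre below 0.0425 m and angle between bottle_centre's own z axis and vertical below 0.7 rad and linear speed of bottle below 0.03 m/s and distance of ring_dish from where it was at the start of the episode below 0.02 m); the robot touches nothing.
It fails at once if the ring dish is pushed more than 20 mm (distance of ring_dish from where it was at the start of the episode above 0.02 m).
It also fails if it takes over 51 s, if anything falls off the work surface, if the arm or the gripper's body presses on something with over 40 N, if the wrist force passes 120 N, or if a joint passes its speed limit or range.

## Working session

There is one attempt and no reset: what is moved stays moved. The work goes in short steps, Python scripts to look and compute and a tool call to move; the robot and the scene stay as the last step left them, time stands still between calls to the robot, and variables do not carry over. Pictures are saved under pics/ and viewed, at most 10 in all, crops included, and the job is handed in when it is done.

Besides the shell and the picture viewer there is one more tool, called after "Emit:" by a JSON object that holds its "fn" and its "kwargs". move_arm: Moves the arm, as the interface text tells. Its arguments: {"type":"object","properties":{"increments":{"type":"array"}},"required":["increments"]}

```bash
mkdir -p pics
cat > h.py <<'E'
import numpy as np, cv2
from rig import bot
def cam_T(c):
    m=bot.camera_model(c)
    if c=="wrist":
        s=bot.read_state(); T=np.eye(4); T[:3,:3]=s["tcp_rot"]; T[:3,3]=s["position"]
        return np.array(m["intrinsics"]),T@np.array(m["tool_from_camera"])
    R=cv2.Rodrigues(np.array(m["rvec"],float))[0]; T=np.eye(4); T[:3,:3]=R.T; T[:3,3]=-R.T@np.ravel(m["tvec"])
    return np.array(m["intrinsics"]),T
def cloud(K,T,d,mask):
    v,u=np.nonzero(mask&(d>0)); z=d[v,u]
    p=np.c_[(u-K[0,2])/K[0,0]*z,(v-K[1,2])/K[1,1]*z,z]
    return p@T[:3,:3].T+T[:3,3]
E
python3 - <<'E'
from h import *
ims=[]
for c in ["scene","top"]:
    K,T=cam_T(c); im,d=bot.capture(c); ims.append(im); print(c,T[:3,3].round(3))
    for l in ["bottle_centre","long_peg_tip","short_peg_tip","ring_dish"]:
        for r in bot.spot_in(l,c)[:3]: print(l,round(r["conf"],2),(T[:3,:3]@r["at"]+T[:3,3]).round(3))
        for r in bot.trace(l,c)[:2]:
            m=r["mask"]; P=cloud(K,T,d,m); v,u=np.nonzero(m)
            print("  mask",round(r["conf"],2),m.sum(),u.mean().round(),v.mean().round(),P.min(0).round(3) if len(P) else 0,P.max(0).round(3) if len(P) else 0)
    np.savez("pics/"+c,im=im,d=d)
    cv2.imwrite(f"pics/{c}.png",im[:,:,::-1])
E
```

```text
scene [ 0.977 -0.469  0.835]
bottle_centre 0.8 [0.511 0.147 0.067]
long_peg_tip 0.59 [ 0.584 -0.11   0.019]
  mask 0.88 1813 221.0 246.0 [ 0.5   -0.15  -0.006] [ 0.637 -0.057  0.116]
short_peg_tip 0.63 [ 0.56  -0.286  0.013]
  mask 0.57 2100 156.0 297.0 [ 0.496 -0.318 -0.003] [ 0.609 -0.232  0.063]
ring_dish 0.95 [0.685 0.083 0.019]
  mask 0.93 611 310.0 213.0 [ 0.651  0.043 -0.003] [0.721 0.122 0.024]
top [ 0.513 -0.012  1.209]
bottle_centre 0.69 [0.5   0.159 0.076]
  mask 0.92 491 182.0 222.0 [ 0.465  0.135 -0.004] [0.527 0.2   0.086]
long_peg_tip 0.72 [ 0.576 -0.104  0.015]
  mask 0.76 1232 288.0 193.0 [ 0.525 -0.147  0.003] [ 0.635 -0.064  0.119]
  mask 0.94 1337 352.0 205.0 [ 0.494 -0.322 -0.005] [ 0.609 -0.235  0.066]
ring_dish 0.57 [0.684 0.079 0.011]
  mask 0.76 522 218.0 150.0 [ 0.652  0.048 -0.001] [0.718 0.112 0.028]
```

View pics/scene.png

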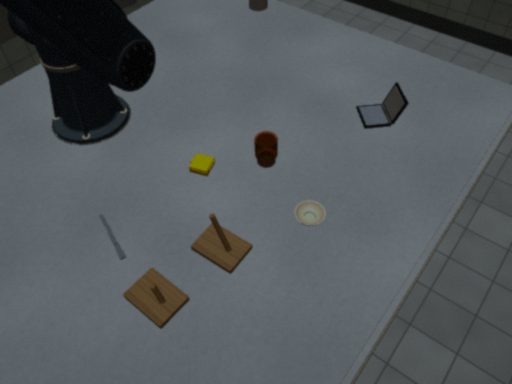

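View pics/top.png

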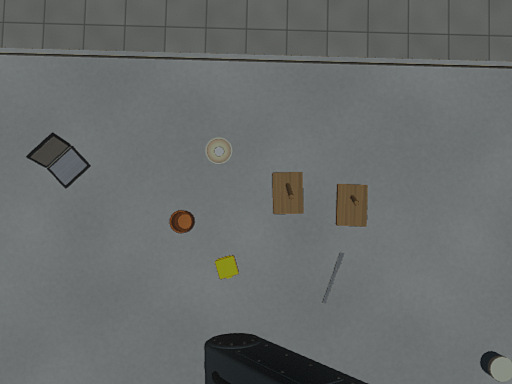

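Run:
```python
from h import *
for c in ["scene","top"]:
    K,T=cam_T(c); d=np.load(f"pics/{c}.npz")["d"]
    P=cloud(K,T,d,np.ones_like(d,bool))
    def box(n,x0,x1,y0,y1,z0,z1):
        q=P[(P[:,0]>x0)&(P[:,0]<x1)&(P[:,1]>y0)&(P[:,1]<y1)&(P[:,2]>z0)&(P[:,2]<z1)]
        print(c,n,len(q),q.mean(0).round(4),((q.min(0)+q.max(0))/2).round(4),np.ptp(q,axis=0).round(3)) if len(q) else print(c,n,0)
    box("bottle top",.44,.56,.1,.22,.07,.1)
    for a in (.03,.045,.06,.075,.09,.105): box(f"long {a}",.48,.66,-.17,-.03,a,a+.015)
    for z0,z1,n,y in((.011,.022,"longfoot",(-.18,-.03)),):
        q=P[(P[:,0]>.48)&(P[:,0]<.66)&(P[:,1]>y[0])&(P[:,1]<y[1])&(P[:,2]>z0)&(P[:,2]<z1)]
        print(n,cv2.minAreaRect((q[:,:2]*1000).astype(np.float32)))
s=bot.read_state(); print(s["time_s"],np.round(s["tcp_rot"],3).tolist())
```

```text
scene bottle top 341 [0.5007 0.1583 0.0776] [0.499  0.1604 0.0763] [0.056 0.055 0.012]
scene long 0.03 30 [ 0.5958 -0.1095  0.038 ] [ 0.5952 -0.1089  0.0375] [0.011 0.01  0.015]
scene long 0.045 32 [ 0.5907 -0.1092  0.053 ] [ 0.5896 -0.1086  0.0527] [0.012 0.01  0.014]
scene long 0.06 35 [ 0.5848 -0.1089  0.0677] [ 0.5846 -0.1074  0.0676] [0.011 0.012 0.015]
scene long 0.075 36 [ 0.5787 -0.1098  0.0821] [ 0.5773 -0.1079  0.0826] [0.013 0.012 0.015]
scene long 0.09 40 [ 0.574  -0.1097  0.0974] [ 0.5737 -0.1088  0.0974] [0.013 0.012 0.015]
scene long 0.105 32 [ 0.5683 -0.1099  0.1105] [ 0.5676 -0.1097  0.1113] [0.011 0.011 0.01 ]
longfoot ((580.5070190429688, -108.0003662109375), (110.90591430664062, 80.1962661743164), 1.9744983911514282)
top bottle top 424 [0.4973 0.1624 0.08  ] [0.498  0.1627 0.0782] [0.055 0.056 0.016]
top long 0.03 7 [ 0.5953 -0.1031  0.0369] [ 0.5939 -0.1043  0.0372] [0.008 0.01  0.009]
top long 0.045 8 [ 0.5924 -0.1038  0.0509] [ 0.5917 -0.1046  0.0513] [0.006 0.008 0.013]
top long 0.06 11 [ 0.5855 -0.1038  0.0665] [ 0.5845 -0.105   0.0674] [0.008 0.011 0.013]
top long 0.075 8 [ 0.58   -0.1051  0.0845] [ 0.5796 -0.1057  0.0844] [0.006 0.01  0.011]
top long 0.09 10 [ 0.5748 -0.1047  0.0964] [ 0.5753 -0.1051  0.0971] [0.008 0.009 0.012]
top long 0.105 21 [ 0.5664 -0.1063  0.1124] [ 0.5673 -0.1065  0.1131] [0.012 0.01  0.012]
longfoot ((579.5858764648438, -105.6839599609375), (109.60295104980469, 79.5057144165039), 2.9801599979400635)
0.9 [[0.973, 0.232, -0.0], [0.232, -0.973, -0.0], [-0.0, 0.0, -1.0]]
```

The scene view shows the bottle at (266,148), the long peg tip at (212,216), the dish at (310,213), the short peg at (158,294) and the floss box at (202,163). The top view agrees: bottle at (182,221), long peg at (288,188). Both put the bottle at about (0.498, 0.161) and the peg tip at about (0.565, -0.108, 0.115), leaning to world -x with a foot yaw of about 2.5°.

Emit:
{"fn": "move_arm", "kwargs": {"increments": [{"xyz": [25,-30,0],"roll": 0.095,"grip": 100},{"xyz": [25,-30,0],"roll": 0.095,"grip": 100},{"xyz": [25,-30,0],"roll": 0,"grip": 100},{"xyz": [25,-30,0],"roll": 0,"grip": 100},{"xyz": [25,-30,0],"roll": 0,"grip": 100}]}}

```text
time_s: 1.32
position: [0.2544, -0.4452, 0.2227]
tcp_rot: [[0.999, 0.043, 0.0], [0.043, -0.999, -0.0], [0.0, 0.0, -1.0]]
force: [0.7, -1.0, 0.1]
opening: 0.998
grasp_force: 0.0
```

Emit:
{"fn": "move_arm", "kwargs": {"increments": [{"xyz": [25,-30,0],"roll": 0,"grip": 100},{"xyz": [25,-30,0],"roll": 0,"grip": 100},{"xyz": [25,-30,0],"roll": 0,"grip": 100},{"xyz": [25,-30,0],"roll": 0,"grip": 100},{"xyz": [25,-30,0],"roll": 0,"grip": 100}]}}

```text
time_s: 1.73
position: [0.373, -0.2898, 0.2229]
tcp_rot: [[0.999, 0.043, 0.0], [0.043, -0.999, -0.001], [0.0, 0.001, -1.0]]
force: [0.8, -0.8, 0.6]
opening: 1.005
grasp_force: 0.0
```

Emit:
{"fn": "move_arm", "kwargs": {"increments": [{"xyz": [13,-38,0],"roll": 0,"grip": 100},{"xyz": [13,-38,0],"roll": 0,"grip": 100},{"xyz": [13,-38,0],"roll": 0,"grip": 100},{"xyz": [13,-38,0],"roll": 0,"grip": 100},{"xyz": [13,-38,0],"roll": 0,"grip": 100}]}}

```text
time_s: 2.15
position: [0.4291, -0.0968, 0.2228]
tcp_rot: [[0.999, 0.043, 0.001], [0.043, -0.999, -0.0], [0.001, 0.0, -1.0]]
force: [1.5, -0.3, -0.3]
opening: 0.996
grasp_force: 0.0
```

Emit:
{"fn": "move_arm", "kwargs": {"increments": [{"xyz": [13,-38,0],"roll": 0,"grip": 100},{"xyz": [13,-38,0],"roll": 0,"grip": 100},{"xyz": [13,-38,0],"roll": 0,"grip": 100},{"xyz": [13,-38,0],"roll": 0,"grip": 100},{"xyz": [0,0,0],"roll": 0,"grip": 100}]}}

```text
time_s: 2.57
position: [0.4755, 0.0616, 0.223]
tcp_rot: [[0.999, 0.051, 0.003], [0.051, -0.999, 0.003], [0.003, -0.003, -1.0]]
force: [0.2, -0.5, -0.5]
opening: 1.004
grasp_force: 0.0
```

Run:
```python
from h import *
c="wrist"
K,T=cam_T(c); im,d=bot.capture(c); print(T.round(3).tolist(),bot.read_state()["position"])
for r in bot.spot_in("bottle_centre",c)[:2]: print(r["conf"],(T[:3,:3]@r["at"]+T[:3,3]).round(4))
for r in bot.trace("bottle_centre",c)[:1]:
    P=cloud(K,T,d,r["mask"]); q=P[P[:,2]>.07]
    print(r["conf"],len(q)); print(np.median(q,0),((q.min(0)+q.max(0))/2).round(4),np.ptp(q,axis=0).round(4),cv2.minEnclosingCircle((q[:,:2]*1000).astype(np.float32)))
cv2.imwrite("pics/w1.png",im[:,:,::-1])
```

```text
[[0.051, -0.955, -0.291, 0.555], [-0.999, -0.05, -0.013, 0.067], [-0.002, 0.291, -0.957, 0.385], [0.0, 0.0, 0.0, 1.0]] [0.47462275 0.05887395 0.2227811 ]
0.86 [0.4989 0.1593 0.0779]
0.64 2048
[0.49796428 0.16160284 0.07939115] [0.4969 0.162  0.076 ] [0.056  0.0548 0.0116] ((496.3717956542969, 163.01634216308594), 28.71578025817871)
```

View pics/w1.png

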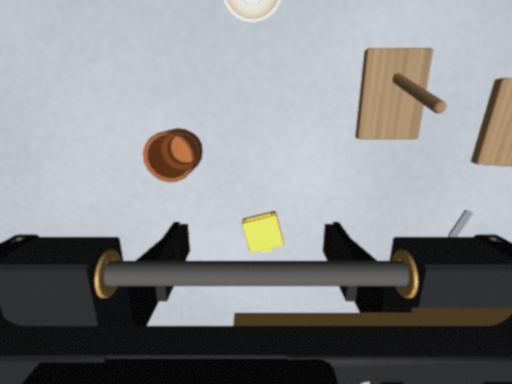

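The wrist view shows the bottle at (172,155), the long peg tip at (436,104) and the floss box at (263,232). The bottle's measured position (0.4965, 0.162), with its top at 0.080, agrees with the other views.

Emit:
{"fn": "move_arm", "kwargs": {"increments": [{"xyz": [9,-34,10],"roll": 0,"grip": 100},{"xyz": [9,-34,20],"roll": 0,"grip": 100},{"xyz": [9,-34,20],"roll": 0,"grip": 100},{"xyz": [0,0,20],"roll": 0,"grip": 100},{"xyz": [0,0,0],"roll": 0,"grip": 100}]}}

```text
time_s: 3.13
position: [0.4942, 0.1578, 0.1494]
tcp_rot: [[0.999, 0.044, -0.008], [0.044, -0.999, -0.001], [-0.008, 0.001, -1.0]]
force: [-0.8, 0.2, 0.4]
opening: 0.998
grasp_force: 0.0
```

Run:
```python
from h import *
s=bot.read_state();p=np.array(s["position"]);R=np.array(s["tcp_rot"]);print(p,R.round(3).tolist(),(R.T@(np.array([.4967,.162,.037])-p)*1000).round(1))
```

```text
[0.49415606 0.1578381  0.14935544] [[0.999, 0.044, -0.008], [0.044, -0.999, -0.001], [-0.008, 0.001, -1.0]] [  3.6  -4.1 112.3]
```

Emit:
{"fn": "move_arm", "kwargs": {"increments": [{"xyz": [0,0,0],"roll": 0,"grip": 100},{"xyz": [0,0,20],"roll": 0,"grip": 100},{"xyz": [0,0,20],"roll": 0,"grip": 100},{"xyz": [0,0,15],"roll": 0,"grip": 100},{"xyz": [0,0,0],"roll": 0,"grip": 100}]}}

```text
time_s: 3.55
position: [0.4956, 0.1563, 0.0967]
tcp_rot: [[0.999, 0.04, -0.003], [0.04, -0.999, -0.001], [-0.003, 0.0, -1.0]]
force: [-0.3, 0.1, -0.5]
opening: 1.001
grasp_force: 0.0
```

Emit:
{"fn": "move_arm", "kwargs": {"increments": [{"xyz": [0,0,20],"roll": 0,"grip": 100},{"xyz": [0,0,20],"roll": 0,"grip": 100},{"xyz": [0,0,15],"roll": 0,"grip": 100},{"xyz": [0,0,0],"roll": 0,"grip": 100},{"xyz": [0,0,0],"roll": 0,"grip": 100}]}}

```text
time_s: 3.97
position: [0.4973, 0.1575, 0.0436]
tcp_rot: [[0.999, 0.042, 0.001], [0.042, -0.999, -0.0], [0.001, 0.0, -1.0]]
force: [-0.6, 0.3, -0.1]
opening: 1.001
grasp_force: 0.0
```

Emit:
{"fn": "move_arm", "kwargs": {"increments": [{"xyz": [0,-4,6],"roll": 0,"grip": 100},{"xyz": [0,0,0],"roll": 0,"grip": 100},{"xyz": [0,0,0],"roll": 0,"grip": 60},{"xyz": [0,0,0],"roll": 0,"grip": 30},{"xyz": [0,0,0],"roll": 0,"grip": 30}]}}

```text
time_s: 4.38
position: [0.4967, 0.1627, 0.0371]
tcp_rot: [[0.999, 0.044, 0.001], [0.044, -0.999, 0.0], [0.001, -0.0, -1.0]]
force: [0.1, -0.6, 0.6]
opening: 0.854
grasp_force: 0.0
```

Emit:
{"fn": "move_arm", "kwargs": {"increments": [{"xyz": [0,0,0],"roll": 0,"grip": 30},{"xyz": [0,0,0],"roll": 0,"grip": 30},{"xyz": [0,0,0],"roll": 0,"grip": 30},{"xyz": [0,0,0],"roll": 0,"grip": 30},{"xyz": [0,0,0],"roll": 0,"grip": 30}]}}

```text
time_s: 4.8
position: [0.4965, 0.1627, 0.0367]
tcp_rot: [[0.999, 0.044, 0.0], [0.044, -0.999, 0.0], [0.0, -0.0, -1.0]]
force: [-0.4, 0.2, 1.2]
opening: 0.637
grasp_force: 33.8
```

Emit:
{"fn": "move_arm", "kwargs": {"increments": [{"xyz": [0,0,-15],"roll": 0,"grip": 30},{"xyz": [0,0,-30],"roll": 0,"grip": 30},{"xyz": [0,0,-35],"roll": 0,"grip": 30},{"xyz": [0,0,-35],"roll": 0,"grip": 30},{"xyz": [0,0,-35],"roll": 0,"grip": 30}]}}

```text
time_s: 5.22
position: [0.4954, 0.1624, 0.1875]
tcp_rot: [[0.999, 0.044, -0.002], [0.044, -0.999, -0.0], [-0.002, 0.0, -1.0]]
force: [0.5, 0.5, -0.8]
opening: 0.631
grasp_force: 33.6
```

Emit:
{"fn": "move_arm", "kwargs": {"increments": [{"xyz": [5,15,-10],"roll": 0,"grip": 30},{"xyz": [10,30,0],"roll": 0,"grip": 30},{"xyz": [10,30,0],"roll": 0,"grip": 30},{"xyz": [10,30,0],"roll": 0,"grip": 30},{"xyz": [10,30,0],"roll": 0,"grip": 30}]}}

```text
time_s: 5.63
position: [0.547, 0.0286, 0.1964]
tcp_rot: [[0.999, 0.044, -0.001], [0.044, -0.999, 0.0], [-0.001, -0.0, -1.0]]
force: [1.0, 0.1, -1.2]
opening: 0.635
grasp_force: 33.6
```

Emit:
{"fn": "move_arm", "kwargs": {"increments": [{"xyz": [5,20,0],"roll": 0,"grip": 30},{"xyz": [0,0,0],"roll": 0,"grip": 30},{"xyz": [0,0,0],"roll": 0,"grip": 30},{"xyz": [0,0,0],"roll": 0,"grip": 30},{"xyz": [0,0,0],"roll": 0,"grip": 30}]}}

```text
time_s: 6.05
position: [0.5521, 0.0111, 0.1962]
tcp_rot: [[0.999, 0.045, -0.002], [0.045, -0.999, 0.001], [-0.002, -0.001, -1.0]]
force: [0.1, -0.0, -1.3]
opening: 0.633
grasp_force: 33.6
```

Run:
```python
from h import *
for c in ["wrist","scene","top"]:
    K,T=cam_T(c); im,d=bot.capture(c)
    cv2.imwrite(f"pics/{c}2.png",im[:,:,::-1])
    P=cloud(K,T,d,np.ones_like(d,bool)); P=P[(P[:,0]>.53)&(P[:,0]<.64)&(P[:,1]>-.15)&(P[:,1]<-.07)]
    for a in (.03,.06,.09,.105):
        q=P[(P[:,2]>a)&(P[:,2]<a+.015)]
        if len(q): print(c,a,len(q),q.mean(0).round(4),q.min(0).round(4),q.max(0).round(4), T[:3,3].round(2))
s=bot.read_state();print(s["position"],s["tcp_rot"],s["force"])
```

```text
wrist 0.03 87 [ 0.5939 -0.1025  0.0376] [ 0.5855 -0.1096  0.0302] [ 0.5987 -0.0991  0.045 ] [0.63 0.02 0.36]
wrist 0.06 104 [ 0.5831 -0.1028  0.0678] [ 0.5736 -0.1097  0.0602] [ 0.5884 -0.0996  0.075 ] [0.63 0.02 0.36]
wrist 0.09 143 [ 0.5723 -0.1034  0.0977] [ 0.5634 -0.1104  0.09  ] [ 0.5777 -0.0997  0.1048] [0.63 0.02 0.36]
wrist 0.105 176 [ 0.5661 -0.1048  0.1112] [ 0.5591 -0.1118  0.1051] [ 0.5721 -0.1     0.1162] [0.63 0.02 0.36]
scene 0.03 32 [ 0.5965 -0.1091  0.0367] [ 0.5898 -0.1144  0.0301] [ 0.6018 -0.1029  0.0448] [ 0.98 -0.47  0.84]
scene 0.06 33 [ 0.5849 -0.1091  0.0676] [ 0.5767 -0.1135  0.0602] [ 0.5904 -0.102   0.0742] [ 0.98 -0.47  0.84]
scene 0.09 37 [ 0.5736 -0.1102  0.0971] [ 0.5642 -0.1143  0.0909] [ 0.5787 -0.1029  0.1045] [ 0.98 -0.47  0.84]
scene 0.105 33 [ 0.5686 -0.1095  0.11  ] [ 0.5621 -0.1136  0.1052] [ 0.5752 -0.1027  0.1156] [ 0.98 -0.47  0.84]
top 0.03 3 [ 0.5969 -0.1061  0.0391] [ 0.595  -0.1072  0.0353] [ 0.5981 -0.1043  0.0423] [ 0.51 -0.01  1.21]
top 0.06 8 [ 0.5862 -0.1051  0.0684] [ 0.5826 -0.1097  0.0606] [ 0.5887 -0.1018  0.0745] [ 0.51 -0.01  1.21]
top 0.09 10 [ 0.575  -0.1048  0.0975] [ 0.5711 -0.1104  0.0902] [ 0.5793 -0.1004  0.1043] [ 0.51 -0.01  1.21]
top 0.105 22 [ 0.5663 -0.1064  0.1123] [ 0.5611 -0.1114  0.1069] [ 0.5735 -0.1015  0.1151] [ 0.51 -0.01  1.21]
[0.55259032 0.01107234 0.19650092] [[ 9.98967535e-01  4.54269830e-02 -5.03880452e-04]
 [ 4.54271003e-02 -9.98967631e-01  2.23870873e-04]
 [-4.93190483e-04 -2.46529562e-04 -9.99999848e-01]] [ 0.70383339  0.20071974 -0.85885398]
```

View pics/wrist2.png

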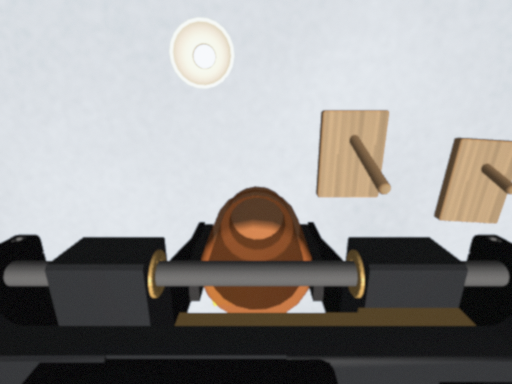

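The wrist view shows the bottle held upright between the fingers at (257,245), the long peg tip at (384,187) and the dish at (202,55). The peg tip comes out at about (0.563, -0.106, 0.115).

Emit:
{"fn": "move_arm", "kwargs": {"increments": [{"xyz": [2,25,0],"roll": 0,"grip": 30},{"xyz": [2,30,0],"roll": 0,"grip": 30},{"xyz": [2,30,0],"roll": 0,"grip": 30},{"xyz": [2,25,0],"roll": 0,"grip": 30},{"xyz": [0,8,0],"roll": 0,"grip": 30}]}}

```text
time_s: 6.62
position: [0.5674, -0.1106, 0.1968]
tcp_rot: [[0.999, 0.042, 0.002], [0.042, -0.999, -0.002], [0.002, 0.002, -1.0]]
force: [0.9, 0.2, -1.0]
opening: 0.63
grasp_force: 33.6
```

Emit:
{"fn": "move_arm", "kwargs": {"increments": [{"xyz": [0,0,10],"roll": 0,"grip": 30},{"xyz": [0,0,15],"roll": 0,"grip": 30},{"xyz": [0,0,10],"roll": 0,"grip": 30},{"xyz": [0,0,0],"roll": 0,"grip": 30},{"xyz": [0,0,0],"roll": 0,"grip": 30}]}}

```text
time_s: 7.03
position: [0.5653, -0.106, 0.1605]
tcp_rot: [[0.999, 0.045, -0.003], [0.045, -0.999, 0.001], [-0.003, -0.002, -1.0]]
force: [0.4, 0.2, -0.5]
opening: 0.636
grasp_force: 33.6
```

Run:
```python
from h import *
for c in ["wrist","scene"]:
    im,d=bot.capture(c); 
    if c=="scene": im=cv2.resize(im[150:300,130:330],None,fx=3,fy=3,interpolation=cv2.INTER_CUBIC)
    cv2.imwrite(f"pics/{c}3.png",im[:,:,::-1])
s=bot.read_state();print(s["position"],s["tcp_rot"].round(3).tolist(),s["force"])
```

```text
[ 0.56653385 -0.1068038   0.1617882 ] [[0.999, 0.045, 0.0], [0.045, -0.999, 0.0], [0.0, 0.0, -1.0]] [ 0.7857494   0.56921219 -1.03221903]
```

View pics/scene3.png

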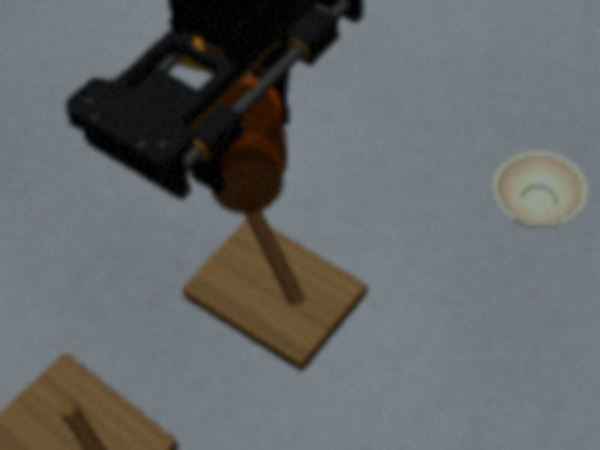

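The mouth sits right over the peg tip at (258,213) in the crop, and the dish at (540,190) has not moved. I'll lower it now, easing toward +x.

Emit:
{"fn": "move_arm", "kwargs": {"increments": [{"xyz": [0,0,6],"roll": 0,"grip": 30},{"xyz": [0,0,6],"roll": 0,"grip": 30},{"xyz": [1,0,6],"roll": 0,"grip": 30},{"xyz": [1,0,6],"roll": 0,"grip": 30},{"xyz": [1,0,6],"roll": 0,"grip": 30}]}}

```text
time_s: 7.55
position: [0.5692, -0.1075, 0.1308]
tcp_rot: [[0.999, 0.044, -0.0], [0.044, -0.999, 0.0], [-0.0, -0.0, -1.0]]
force: [-0.5, -0.4, -1.1]
opening: 0.632
grasp_force: 33.6
```

Emit:
{"fn": "move_arm", "kwargs": {"increments": [{"xyz": [1,0,6],"roll": 0,"grip": 30},{"xyz": [1,0,6],"roll": 0,"grip": 30},{"xyz": [1,0,6],"roll": 0,"grip": 30},{"xyz": [1,0,6],"roll": 0,"grip": 30},{"xyz": [0,0,0],"roll": 0,"grip": 30}]}}

```text
time_s: 7.97
position: [0.5727, -0.1071, 0.1061]
tcp_rot: [[0.999, 0.044, -0.002], [0.044, -0.999, 0.001], [-0.002, -0.001, -1.0]]
force: [0.9, 0.1, -1.4]
opening: 0.632
grasp_force: 33.6
```

Emit:
{"fn": "move_arm", "kwargs": {"increments": [{"xyz": [1,0,4],"roll": 0,"grip": 30},{"xyz": [1,0,4],"roll": 0,"grip": 30},{"xyz": [1,0,4],"roll": 0,"grip": 30},{"xyz": [1,0,4],"roll": 0,"grip": 30},{"xyz": [1,0,4],"roll": 0,"grip": 30}]}}

```text
time_s: 8.38
position: [0.5784, -0.1071, 0.0872]
tcp_rot: [[0.999, 0.044, 0.0], [0.044, -0.999, -0.0], [0.0, 0.0, -1.0]]
force: [-0.1, -0.5, -1.4]
opening: 0.636
grasp_force: 33.6
```

Emit:
{"fn": "move_arm", "kwargs": {"increments": [{"xyz": [1,0,2],"roll": 0,"grip": 30},{"xyz": [0,0,2],"roll": 0,"grip": 30},{"xyz": [0,0,0],"roll": 0,"grip": 30},{"xyz": [0,0,0],"roll": 0,"grip": 30},{"xyz": [0,0,0],"roll": 0,"grip": 30}]}}

```text
time_s: 8.8
position: [0.5793, -0.1071, 0.0837]
tcp_rot: [[0.999, 0.044, 0.0], [0.044, -0.999, -0.0], [0.0, 0.0, -1.0]]
force: [-0.4, 0.1, -0.8]
opening: 0.634
grasp_force: 33.6
```

Emit:
{"fn": "move_arm", "kwargs": {"increments": [{"xyz": [0,0,1],"roll": 0,"grip": 30},{"xyz": [0,0,1],"roll": 0,"grip": 30},{"xyz": [0,0,1],"roll": 0,"grip": 30},{"xyz": [0,0,1],"roll": 0,"grip": 30},{"xyz": [0,0,1],"roll": 0,"grip": 30}]}}

```text
time_s: 9.22
position: [0.5792, -0.1071, 0.0785]
tcp_rot: [[0.999, 0.044, -0.0], [0.044, -0.999, 0.0], [-0.0, -0.0, -1.0]]
force: [-0.2, 0.6, -1.9]
opening: 0.634
grasp_force: 33.6
```

Emit:
{"fn": "move_arm", "kwargs": {"increments": [{"xyz": [0,0,1],"roll": 0,"grip": 30},{"xyz": [0,0,0],"roll": 0,"grip": 30},{"xyz": [0,0,0],"roll": 0,"grip": 30}]}}

```text
time_s: 9.47
position: [0.5792, -0.107, 0.0774]
tcp_rot: [[0.999, 0.044, -0.0], [0.044, -0.999, 0.0], [-0.0, -0.0, -1.0]]
force: [0.8, -0.4, -1.8]
opening: 0.637
grasp_force: 33.6
```

No contact yet, so I'll continue in 1 mm steps.

Emit:
{"fn": "move_arm", "kwargs": {"increments": [{"xyz": [0,0,1],"roll": 0,"grip": 30},{"xyz": [0,0,0],"roll": 0,"grip": 30},{"xyz": [0,0,0],"roll": 0,"grip": 30}]}}

```text
time_s: 9.72
position: [0.5794, -0.1071, 0.0766]
tcp_rot: [[0.999, 0.044, 0.0], [0.044, -0.999, -0.0], [0.0, 0.0, -1.0]]
force: [-0.2, -0.8, -1.4]
opening: 0.633
grasp_force: 33.6
```

Emit:
{"fn": "move_arm", "kwargs": {"increments": [{"xyz": [0,0,1],"roll": 0,"grip": 30},{"xyz": [0,0,0],"roll": 0,"grip": 30},{"xyz": [0,0,0],"roll": 0,"grip": 30}]}}

```text
time_s: 9.97
position: [0.5794, -0.1071, 0.0761]
tcp_rot: [[0.999, 0.044, 0.001], [0.044, -0.999, -0.0], [0.0, 0.0, -1.0]]
force: [-0.3, -0.5, 2.9]
opening: 0.635
grasp_force: 33.7
```

Fz went from -1.4 to +2.9 N, so the base now rests on the tip at the expected height. I'll release gently.

Emit:
{"fn": "move_arm", "kwargs": {"increments": [{"xyz": [0,0,0],"roll": 0,"grip": 66},{"xyz": [0,0,0],"roll": 0,"grip": 68},{"xyz": [0,0,0],"roll": 0,"grip": 70},{"xyz": [0,0,0],"roll": 0,"grip": 75},{"xyz": [0,0,0],"roll": 0,"grip": 80}]}}

```text
time_s: 10.38
position: [0.5791, -0.107, 0.0753]
tcp_rot: [[0.999, 0.044, -0.0], [0.044, -0.999, 0.0], [-0.0, -0.0, -1.0]]
force: [-0.4, 0.6, 0.4]
opening: 0.759
grasp_force: 0.0
```

Emit:
{"fn": "move_arm", "kwargs": {"increments": [{"xyz": [0,0,0],"roll": 0,"grip": 100},{"xyz": [0,0,0],"roll": 0,"grip": 100},{"xyz": [0,0,0],"roll": 0,"grip": 100},{"xyz": [0,0,0],"roll": 0,"grip": 100},{"xyz": [0,0,0],"roll": 0,"grip": 100}]}}

```text
time_s: 10.8
position: [0.5792, -0.1071, 0.0755]
tcp_rot: [[0.999, 0.044, -0.0], [0.044, -0.999, 0.0], [-0.0, -0.0, -1.0]]
force: [0.1, 0.3, -0.6]
opening: 0.988
grasp_force: 0.0
```

Run:
```python
from h import *
a,d=bot.capture("wrist"); b,d=bot.capture("scene")
b=cv2.resize(b[150:300,130:330],(512,384))
cv2.imwrite("pics/rel.png",cv2.resize(np.hstack([a,b]),(800,300))[:,:,::-1])
```

```text
(no output)
```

View pics/rel.png

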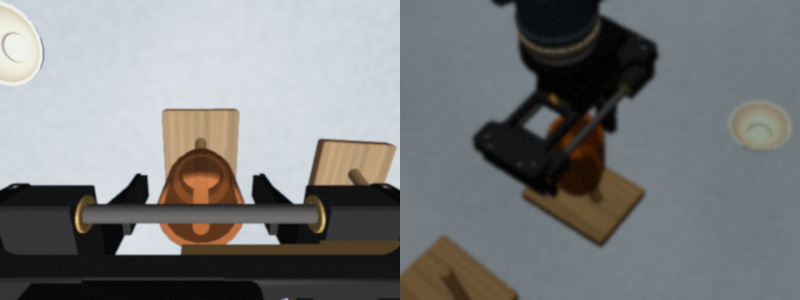

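The fingers are clear on both sides of the bottle, at (130,200) and (270,200). The bottle hangs on the peg at (200,200), and the dish is untouched. I'll raise the arm straight up.

Emit:
{"fn": "move_arm", "kwargs": {"increments": [{"xyz": [0,0,-8],"roll": 0,"grip": 100},{"xyz": [0,0,-15],"roll": 0,"grip": 100},{"xyz": [0,0,-20],"roll": 0,"grip": 100},{"xyz": [0,0,-25],"roll": 0,"grip": 100},{"xyz": [0,0,-30],"roll": 0,"grip": 100}]}}

```text
time_s: 11.32
position: [0.5781, -0.1067, 0.1738]
tcp_rot: [[0.999, 0.044, -0.003], [0.044, -0.999, 0.001], [-0.003, -0.001, -1.0]]
force: [0.4, 0.4, -0.8]
opening: 1.0
grasp_force: 0.0
```

Emit:
{"fn": "move_arm", "kwargs": {"increments": [{"xyz": [0,0,-25],"roll": 0,"grip": 100},{"xyz": [0,0,-10],"roll": 0,"grip": 100},{"xyz": [0,0,0],"roll": 0,"grip": 100},{"xyz": [0,0,0],"roll": 0,"grip": 100},{"xyz": [0,0,0],"roll": 0,"grip": 100}]}}

```text
time_s: 11.73
position: [0.578, -0.1066, 0.207]
tcp_rot: [[0.999, 0.044, -0.003], [0.044, -0.999, 0.001], [-0.003, -0.001, -1.0]]
force: [-1.2, 0.3, 0.3]
opening: 1.001
grasp_force: 0.0
```

Run:
```python
from h import *
K,T=cam_T("wrist"); a,d=bot.capture("wrist")
for r in bot.trace("bottle_centre","wrist")[:1]:
    P=cloud(K,T,d,r["mask"]); q=P[P[:,2]>.09]; t=q[q[:,2]>.108]; print(r["conf"],q.min(0),q.max(0))
    A=np.c_[t[:,:2],np.ones(len(t))]; k=np.linalg.lstsq(A,t[:,2],rcond=None)[0]; print("slope",k[:2], "z",np.percentile(q[:,2],[50,90,99]))
b,d=bot.capture("scene"); b=cv2.resize(b[150:300,130:330],(512,384))
cv2.imwrite("pics/end.png",cv2.resize(np.hstack([a,b]),(800,300))[:,:,::-1])
```

```text
0.79 [ 0.55115676 -0.13424976  0.09036376] [ 0.60803197 -0.07770469  0.12168647]
slope [-0.05825033 -0.00825649] z [0.118639   0.11979496 0.12064524]
```

View pics/end.png

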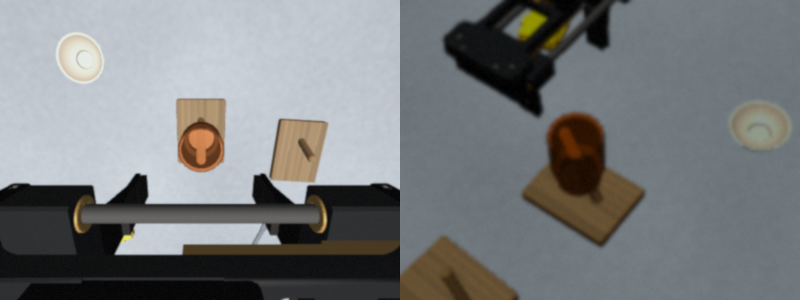

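The bottle at (200,147) hangs on the long peg, tilted about 3°, with its base top at 0.12 m as expected. The dish at (80,58) is in place and the gripper is clear.

```bash
python3 -c "
from rig import bot
print(bot.hand_in())"
```

```text
the job is handed in; nothing more can be done
None
```

The bottle hangs mouth-down on the long peg with its base resting on the tip, released and tilted about 3°; the ring dish was not touched, and I handed the job in at about 12 s, though the hand-in call returned no verdict.

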